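Seat the sample tube in the matching well of the block heater

TASK

The sample tube standing on the green mat has to be warmed: set it in the block heater, in the well of the graded row that is bored for its diameter, and press it gently past the spring until it is fully home on the floor of the well, then let go. The block lies loose in the heater, so feel for the hole rather than forcing the tube, and leave the two tubes in the rack and everything else where they are.

Things in the scene. Friction and masses are not known exactly. Their poses are not given: they have to be found in the camera images.
- narrow_mid (a point): centre of the narrow sample tube: upright self-standing plastic tube, 13 mm in diameter and 90 mm tall overall, off-white body with a ribbed purple screw cap (cap 16 mm in diameter, the top 18 mm of the tube); flat foot with a 1.5 mm bevel. The point is on the tube's axis half-way up, 45 mm above the foot and 36 mm below the middle of the cap; z runs up the tube. About 18 g
- medium_mid (a point): centre of the medium sample tube: upright self-standing plastic tube, 16 mm in diameter and 90 mm tall overall, off-white body with a ribbed green screw cap (cap 19 mm in diameter, the top 18 mm of the tube); flat foot with a 1.5 mm bevel. The point is on the tube's axis half-way up, 45 mm above the foot and 36 mm below the middle of the cap; z runs up the tube. About 24 g
- wide_mid (a point): centre of the wide sample tube: upright self-standing plastic tube, 19 mm in diameter and 90 mm tall overall, off-white body with a ribbed red screw cap (cap 22 mm in diameter, the top 18 mm of the tube); flat foot with a 1.5 mm bevel. The point is on the tube's axis half-way up, 45 mm above the foot and 36 mm below the middle of the cap; z runs up the tube. About 32 g
- well_10 (a point): nominal centre of the mouth of the heater block's well for 10 mm tubes (bore 11 mm, 45 mm deep, flat floor), level with the block's top face, the smallest, at the heater's +y end of the row; axes as the heater's. 23 mm down, a spring ball on the +x side stands 2.5 mm into the bore: a tube of this size must be pushed past it with 3 to 8 N, down to the floor, and is then held
- well_13 (a point): nominal centre of the mouth of the heater block's well for 13 mm tubes (bore 14 mm, 45 mm deep, flat floor), level with the block's top face; axes as the heater's. 23 mm down, a spring ball on the +x side stands 2.5 mm into the bore: a tube of this size must be pushed past it with 3 to 8 N, down to the floor, and is then held
- well_16 (a point): nominal centre of the mouth of the heater block's well for 16 mm tubes (bore 17 mm, 45 mm deep, flat floor), level with the block's top face; axes as the heater's. 23 mm down, a spring ball on the +x side stands 2.5 mm into the bore: a tube of this size must be pushed past it with 3 to 8 N, down to the floor, and is then held
- well_19 (a point): nominal centre of the mouth of the heater block's well for 19 mm tubes (bore 20 mm, 45 mm deep, flat floor), level with the block's top face; axes as the heater's. 23 mm down, a spring ball on the +x side stands 2.5 mm into the bore: a tube of this size must be pushed past it with 3 to 8 N, down to the floor, and is then held
- well_22 (a point): nominal centre of the mouth of the heater block's well for 22 mm tubes (bore 23 mm, 45 mm deep, flat floor), level with the block's top face, the largest, at the -y end; axes as the heater's. 23 mm down, a spring ball on the +x side stands 2.5 mm into the bore: a tube of this size must be pushed past it with 3 to 8 N, down to the floor, and is then held
- heater: dry block heater, ivory housing 230 x 250 mm and 80 mm high with a sloping control panel at its front (-x side); fixed to the bench; origin at the centre of its underside, z up. The five wells lie in one row along its y axis, 34 mm apart, 40 mm behind its centre (+x).
- pocket (a point): middle of the heater's pocket, level with the top of the bare aluminium block in it (64 x 180 mm, top 90 mm above the bench, 10 mm above the housing). The block lies loose, off centre: 2 to 4 mm off this middle along the heater's x and 0 to 4 mm along its y, which shifts all true wells together from the nominal well points. It yields sideways to about 4 N; contact forces of 25 N in all harm tube or block, 10 N is ample to seat the tube
- mat: flat green sample mat, 90 x 90 x 4 mm, on the bench; origin at the centre of its underside. The tube to be warmed stands on it, within 20 mm of its middle; it may be any of the three tubes
- rack: blue tube rack, 90 x 130 mm, 50 mm high, fixed, with six 27 mm holes; the two other tubes stand in it on its 4 mm floor; origin at the centre of its underside
- dropper_bottle: bystander: amber dropper bottle, 30 mm in diameter, 70 mm tall; origin under its centre
- specimen_jar: bystander: clear specimen jar with orange lid, 60 mm in diameter, 70 mm tall; origin under its centre
- slide_box: bystander: blue slide box, 87 x 77 x 36 mm; origin under its centre
- timer: bystander: white bench timer, 62 x 68 x 18 mm; origin under its centre

How it is judged (in metres and radians):
At the end, for the whole second after the job is handed in: The tube from the mat stands upright (0.08 rad), released and at rest, in the well of its own size: within 8 mm of the nominal centre, its middle at most 2.5 mm above the block's top (foot on the floor). The other two stand upright in the rack within 10 mm of where they were (((horizontal distance between narrow_mid and well_13 below 0.008 m and z of narrow_mid in the frame of well_13 between -0.004 and 0.0025 m and angle between narrow_mid's own z axis and vertical below 0.08 rad and distance of each of medium_mid, wide_mid from where it was at the start of the episode below 0.01 m and angle between each of medium_mid, wide_mid's own z axis and vertical below 0.1 rad and horizontal distance between each of medium_mid, wide_mid and mat above 0.06 m) or (horizontal distance between medium_mid and well_16 below 0.008 m and z of medium_mid in the frame of well_16 between -0.004 and 0.0025 m and angle between medium_mid's own z axis and vertical below 0.08 rad and distance of each of narrow_mid, wide_mid from where it was at the start of the episode below 0.01 m and angle between each of narrow_mid, wide_mid's own z axis and vertical below 0.1 rad and horizontal distance between each of narrow_mid, wide_mid and mat above 0.06 m) or (horizontal distance between wide_mid and well_19 below 0.008 m and z of wide_mid in the frame of well_19 between -0.004 and 0.0025 m and angle between wide_mid's own z axis and vertical below 0.08 rad and distance of each of narrow_mid, medium_mid from where it was at the start of the episode below 0.01 m and angle between each of narrow_mid, medium_mid's own z axis and vertical below 0.1 rad and horizontal distance between each of narrow_mid, medium_mid and mat above 0.06 m)) and linear speed of each of tube_narrow, tube_medium, tube_wide below 0.02 m/s); the robot touches nothing.
It fails at once if a tube is pressed or knocked against the heater or its block with more than 25 N (contact force between any of tube_narrow, tube_medium, tube_wide and heater above 25 N).
It fails at once if a bystander is moved by more than 20 mm (distance of any of dropper_bottle, specimen_jar, slide_box, timer from where it was at the start of the episode above 0.02 m).
It fails at once if a tube falls over (angle between any of narrow_mid, medium_mid, wide_mid's own z axis and vertical above 0.7 rad).
It also fails if it takes over 58 s, if anything falls off the work surface, if the arm or the gripper's body presses on something with over 40 N, if the wrist force passes 120 N, or if a joint passes its speed limit or range.

ROBOT

A 6-joint arm with a two-finger parallel gripper is mounted at the origin on the work surface. World frame = base frame: x ahead of the robot, y to its left, z up, the work surface at z = 0. Lengths are in m, angles in degrees, forces in N, time in s.
With the tool pointing down it reaches from about 0.35 to 0.975 m from the base axis. Payload 17.4 kg.
Tool frame: the origin (TCP) lies at the centre of the arm's flange, where the gripper is bolted on; the fingertips stand 173 mm ahead of it and the grasp point (between the pads) lies 155 mm ahead of it; z points along the fingers, y is the line along which they close (so a half turn about z gives the same grasp; the last joint's range is limited). The gripper opens to 85 mm and grips with 20 to 120 N. Pads are 22 mm wide; open, the fingers measure 114 mm over their backs; the gripper's body (76 mm by 85 mm) begins 54 mm behind the grasp point. The pads swing forward as they close: fully open they stand 13 mm farther back than shut.
Start: joints at [-75.103, 6.646, 82.598, -0, 90.757, -2.166], TCP at [0.198, -0.645, 0.405] pointing down, gripper open.
Joint ranges: [-162.19, 162.19], [-47.58, 125.68], [4.15, 143.07], [-65.23, 245.23], [0.69, 171.88], [-170.13, 170.13]. Speed limits (degrees/s): [108.29, 108.29, 127.2, 180, 180, 180].

INTERFACE

Orientations are given as a 3x3 rotation matrix whose columns are the frame's x, y, z axes.
In Python, from workcell import robot gives the robot as it stands.
- The arm moves only by the tool carry_out, never from a script. Its argument "plan" is a list of rows, each an object with "translation": the shift along the tool's x, y, z in cm, a list of three; "rot": the turn, a rotation vector about the tool's x, y, z in degrees, a list of three. In form: [{"translation": [x, y, z], "rot": [ax, ay, az]}, ...]. A call has 1 to 20 rows; each row is the pose to reach, as a shift and turn from the pose commanded when the call began, along the tool's axes at that moment; what a row does not reach only later rows make up. A row lasts 1/10 s, in which the tool goes at most 50 mm and 8.59 degrees, less where a joint would pass 70% of its speed; a pose out of reach is approached as far as the arm can. A call with a gripper value outside its range is refused whole. "claw" is the opening in per cent of the stroke, from 0 (shut) to 100 (fully open), set as the call begins (left out, the last holds). The fingers move at their own pace and stop on an object; the grip force is fixed at half the most. Time passes only in rows, so rows that repeat a pose let the fingers close. It gives the time, the measured TCP pose, the force, the opening and the grip force at its end, in the units of the state.
- robot.state(): the state, without advancing time (a new reading comes with each control period).
- robot.get_image(name): name is "scene" or "top"; returns the picture (400x640x3 uint8, red, green, blue); there is no depth.
- robot.camera_params(name): a dict with "mtx" (3x3 intrinsics, pixels), "distortion" ([k1, k2, p1, p2, k3] as OpenCV has them; the pictures are not rectified), "rvec" (rotation vector, rad) and "tvec" (3), from world to camera coordinates, as OpenCV has them. Camera axes: x right, y down, z forward; pixel columns grow to the right and rows downward; lengths in m; the calibration is good to about 2 mm. A picture is of the moment at which its call begins. camera_params takes no time and is no camera call.
- robot.finish_job(): hands the job in; it is judged then, once.
The state is a dict: "t": time; "joints": joint angles; "qd": joint speeds; "joint_torque": joint torques, N m; "tcp_pos": TCP position; "tool_rot": TCP orientation; "contact_force": force on the tool from outside, world axes, zero at the start; "ft_torque": the same for the moment, N m; "width": opening from 0.0 (shut) to 1.0 (fully open); "gripper_force": force on a finger pad.
Only numpy, scipy, OpenCV 4.12 (cv2) and the standard library are available. Lean on these libraries where they do the work, as an engineer would, in place of code of your own. Each camera call takes 0.05 s, during which the arm holds its last target. There are 200 camera calls.

## Working session

There is one attempt and no reset: what is moved stays moved. The work goes in short steps, Python scripts to look and compute and a tool call to move; the robot and the scene stay as the last step left them, time stands still between calls to the robot, and variables do not carry over. Pictures are saved under pics/ and viewed, at most 10 in all, crops included, and the job is handed in when it is done.

Besides the shell and the picture viewer there is one more tool, called after ">>>" by a JSON object that holds its "api" and its "payload", one argument or row to a line. carry_out: Moves the arm, as the interface text tells. Its arguments: {"type":"object","properties":{"plan":{"type":"array","items":{"type":"object","properties":{"translation":{"type":"array","items":{"type":"number"}},"rot":{"type":"array","items":{"type":"number"}}}}},"claw":{"type":"number"}},"required":["plan"]}

```bash
mkdir -p pics; ls
python3 - <<'E'
from workcell import robot
import cv2,numpy as np
print(robot.state())
for n in("scene","top"):
    im=robot.get_image(n); cv2.imwrite(f"pics/{n}0.png",im[:,:,::-1]); p=robot.camera_params(n); print(n,p)
E
```

```text
pics
{'t': 0.0, 'joints': array([-7.51045816e+01,  6.67360156e+00,  8.26376834e+01,  1.85081665e-03,
        9.07569260e+01, -2.16502586e+00]), 'qd': array([ 0.0197294 ,  0.05349489,  0.00778237, -0.04009727, -0.03749968,
        0.0997914 ]), 'joint_torque': array([-1.87600221e-03, -7.31991220e+01, -6.32491350e+01, -1.95594384e-04,
        6.31461371e-03,  1.41388801e-05]), 'tcp_pos': array([ 0.1980354 , -0.64529638,  0.40394721]), 'tool_rot': array([[ 9.55995677e-01,  2.93380622e-01, -2.74811602e-04],
       [ 2.93380741e-01, -9.55994978e-01,  1.15880429e-03],
       [ 7.72522110e-05, -1.18843632e-03, -9.99999291e-01]]), 'contact_force': array([0.28287823, 0.1385242 , 0.0059993 ]), 'ft_torque': array([-0.01383588,  0.03870352, -0.00104468]), 'gripper_force': 0.0, 'width': 0.9989071064161679}
scene {'mtx': array([[433.03064735,   0.        , 321.09837171],
       [  0.        , 433.03064735, 198.0429804 ],
       [  0.        ,   0.        ,   1.        ]]), 'distortion': array([-0.03889001,  0.        ,  0.        ,  0.        ,  0.        ]), 'rvec': array([ 2.37940051,  0.75148863, -0.25829111]), 'tvec': array([-0.46349657, -0.13909268,  1.4007503 ])}
top {'mtx': array([[427.73953829,   0.        , 317.56249411],
       [  0.        , 427.73953829, 197.39618005],
       [  0.        ,   0.        ,   1.        ]]), 'distortion': array([-0.06512078,  0.        ,  0.        ,  0.        ,  0.        ]), 'rvec': array([ 2.14846486, -2.0954181 ,  0.21359915]), 'tvec': array([0.03618937, 0.54515355, 1.17900621])}
```

View pics/scene0.png

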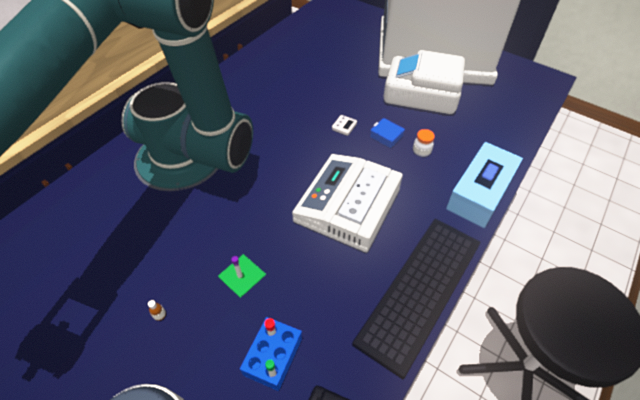

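View pics/top0.png

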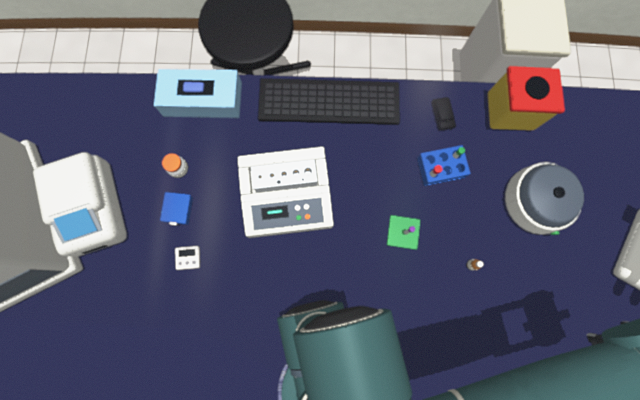

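Scene view: the purple (narrow) tube stands on the mat, cap near (236,261), and red and green are in the rack. In the top view, the cap is near (410,230) and the wells run along row ~175 for columns 260–307. Next I'll measure these.

```bash
cat > h.py <<'E'
import cv2,numpy as np
from workcell import robot
def ray(n,uv):
    p=robot.camera_params(n); R=cv2.Rodrigues(p["rvec"])[0]
    u=cv2.undistortPoints(np.array(uv,float).reshape(-1,1,2),p["mtx"],p["distortion"])[:,0]
    return -R.T@p["tvec"], np.c_[u,np.ones(len(u))]@R
def onz(n,uv,z):
    c,d=ray(n,uv); return c+d*((z-c[2])/d[:,2])[:,None]
def tri(a,b):
    A=[];y=[]
    for n,uv in(("scene",a),("top",b)):
        c,d=ray(n,[uv]); d=d[0]/np.linalg.norm(d[0]); M=np.eye(3)-np.outer(d,d); A.append(M);y.append(M@c)
    x,r,_,_=np.linalg.lstsq(np.vstack(A),np.hstack(y),rcond=None); return x,np.sqrt(r)
def proj(n,X):
    p=robot.camera_params(n); return cv2.projectPoints(np.array(X,float).reshape(-1,1,3),p["rvec"],p["tvec"],p["mtx"],p["distortion"])[0][:,0]
def mask(im,lo,hi): return cv2.inRange(cv2.cvtColor(im,cv2.COLOR_RGB2HSV),lo,hi)
E
python3 - <<'E'
from h import *
C={}
for n,(x,y) in(("scene",(200,230)),("top",(380,205))):
    im=cv2.imread(f"pics/{n}0.png")[:,:,::-1].copy()
    m=mask(im,(130,70,40),(160,255,255)); k,l,s,c=cv2.connectedComponentsWithStats(m)
    i=1+np.argmax(s[1:,4]); print(n,s[i],c[i]); C[n]=c[i]; print(onz(n,[c[i]],.085))
    m=mask(im,(50,120,100),(75,255,255)); k,l,s,c=cv2.connectedComponentsWithStats(m); i=1+np.argmax(s[1:,4]);print('mat',s[i],onz(n,[c[i]],.004))
print(tri(C["scene"],C["top"]))
t=cv2.imread("pics/top0.png")[135:245,230:345]; s=cv2.imread("pics/scene0.png")[145:255,285:410]
cv2.imwrite("pics/crop.png",np.vstack([cv2.resize(t[:55+0],(800,383),interpolation=2)[:300],cv2.resize(s[20:85,30:],(800,547),interpolation=2)[:300]]))
E
```

```text
scene [231 256   7  10  59] [234.38983051 259.98305085]
[[ 0.45544719 -0.21443402  0.085     ]]
mat [219 254  47  43 964] [[ 0.46177347 -0.21132429  0.004     ]]
top [409 227   6   5  24] [411.33333333 228.875     ]
[[ 0.45538445 -0.21271269  0.085     ]]
mat [387 216  33  33 824] [[ 0.45515872 -0.20494257  0.004     ]]
(array([ 0.45515924, -0.21350937,  0.08359715]), array([0.000881]))
```

View pics/crop.png

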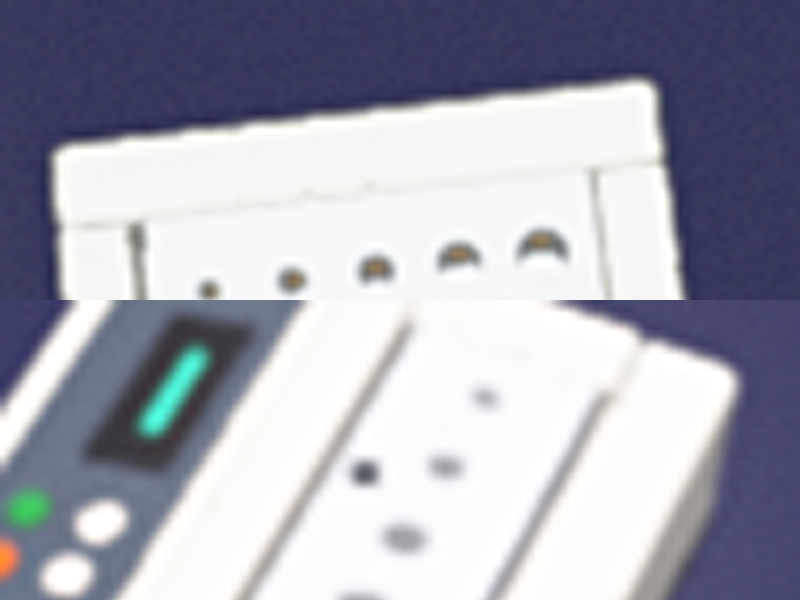

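```bash
cat > holes.py <<'E'
from h import *
def holes(im,pr=False):
    g=cv2.cvtColor(im,cv2.COLOR_RGB2GRAY).astype(float)
    # scene: darkness-weighted blob centroids on the block
    roi=np.zeros(g.shape,np.uint8); roi[168:222,338:388]=1
    m=((g<np.median(g[175:215,345:375])-14)&(roi>0)).astype(np.uint8)
    k,l,s,c=cv2.connectedComponentsWithStats(m)
    return [(s[i],c[i]) for i in range(1,k) if s[i,4]>3]
E
python3 - <<'E'
from holes import *
im=cv2.imread("pics/scene0.png")[:,:,::-1].copy()
for s,c in holes(im): print('scene',s,c.round(2),onz("scene",[c],.09).round(4))
im=cv2.imread("pics/top0.png"); g=cv2.cvtColor(im,cv2.COLOR_BGR2GRAY)
m=(g<190).astype(np.uint8); roi=np.zeros_like(m); roi[160:190,253:314]=1; m*=roi
k,l,s,c=cv2.connectedComponentsWithStats(m)
for i in range(1,k):
    x,y,w,h,a=s[i]; print('top',s[i],c[i].round(2),'upper edge',onz("top",[[x+w/2-.5,y-.5]],.09).round(4))
E
```

```text
scene [338 168  12  18 116] [341.58 173.84] [[0.5187 0.169  0.09  ]]
scene [338 168  50  54 382] [359.02 198.26] [[0.6061 0.1225 0.09  ]]
scene [371 175   3   3   9] [372. 176.] [[0.5937 0.2118 0.09  ]]
scene [366 183   4   4  14] [367.5  184.29] [[0.5992 0.1783 0.09  ]]
scene [360 191   6   5  22] [362.55 192.86] [[0.604  0.1441 0.09  ]]
scene [354 199   8   6  34] [357.5 201.5] [[0.6086 0.1107 0.09  ]]
scene [347 202   2   3   5] [347.6 202.8] [[0.5891 0.0916 0.09  ]]
scene [378 203  10  19 103] [384.   214.94] [[0.6898 0.1129 0.09  ]]
scene [349 208   8   6  43] [352.44 210.56] [[0.6138 0.0772 0.09  ]]
top [304 168   8   4  21] [307.67 169.52] upper edge [[0.6223 0.0805 0.09  ]]
top [293 170   6   4  17] [295.35 171.24] upper edge [[0.6156 0.1143 0.09  ]]
top [282 172   5   4  15] [283.73 173.2 ] upper edge [[0.6089 0.1466 0.09  ]]
top [259 175   2   3   6] [259.5 176. ] upper edge [[0.5984 0.2154 0.09  ]]
top [270 174   4   3  11] [271.36 174.91] upper edge [[0.6022 0.1816 0.09  ]]
top [302 179   2   1   2] [302.5 179. ] upper edge [[0.5899 0.0937 0.09  ]]
top [277 180   4   4  10] [278.3 181.7] upper edge [[0.5853 0.1611 0.09  ]]
top [255 182  59   8 203] [288.56 186.49] upper edge [[0.5799 0.1454 0.09  ]]
```

>>> {"api": "carry_out", "payload": {
  "plan": [
    {"translation": [37.3,-33.8,7],"rot": [0,0,17.1]},
    {"translation": [37.3,-33.8,7],"rot": [0,0,17.1]},
    {"translation": [37.3,-33.8,7],"rot": [0,0,17.1]},
    {"translation": [37.3,-33.8,7],"rot": [0,0,17.1]},
    {"translation": [37.3,-33.8,7],"rot": [0,0,17.1]},
    {"translation": [37.3,-33.8,7],"rot": [0,0,17.1]},
    {"translation": [37.3,-33.8,7],"rot": [0,0,17.1]},
    {"translation": [37.3,-33.8,7],"rot": [0,0,17.1]},
    {"translation": [37.3,-33.8,7],"rot": [0,0,17.1]},
    {"translation": [37.3,-33.8,7],"rot": [0,0,17.1]},
    {"translation": [37.3,-33.8,7],"rot": [0,0,17.1]},
    {"translation": [37.3,-33.8,7],"rot": [0,0,17.1]},
    {"translation": [37.3,-33.8,7],"rot": [0,0,17.1]},
    {"translation": [37.3,-33.8,7],"rot": [0,0,17.1]},
    {"translation": [37.3,-33.8,7],"rot": [0,0,17.1]},
    {"translation": [37.3,-33.8,7],"rot": [0,0,17.1]}
  ],
  "claw": 60
}}

```text
t: 1.7
tcp_pos: [0.4551, -0.2135, 0.3348]
tool_rot: [[1.0, -0.002, 0.0], [-0.002, -1.0, -0.0], [0.0, 0.0, -1.0]]
contact_force: [0.9, 0.6, 0.0]
width: 0.6
gripper_force: 0.0
```

>>> {"api": "carry_out", "payload": {
  "plan": [
    {"translation": [0,0,3.0],"rot": [0,0,0]},
    {"translation": [0,0,6.0],"rot": [0,0,0]},
    {"translation": [0,0,8.5],"rot": [0,0,0]},
    {"translation": [0,0,9.7],"rot": [0,0,0]},
    {"translation": [0,0,9.7],"rot": [0,0,0]},
    {"translation": [0,0,9.7],"rot": [0,0,0]}
  ]
}}

```text
t: 2.3
tcp_pos: [0.4557, -0.213, 0.2388]
tool_rot: [[1.0, -0.001, 0.001], [-0.001, -1.0, -0.0], [0.001, 0.0, -1.0]]
contact_force: [0.5, -0.3, -0.0]
width: 0.598
gripper_force: 0.0
```

>>> {"api": "carry_out", "payload": {
  "plan": [
    {"translation": [0,0,0],"rot": [0,0,0]},
    {"translation": [0,0,0],"rot": [0,0,0]},
    {"translation": [0,0,0],"rot": [0,0,0]},
    {"translation": [0,0,0],"rot": [0,0,0]},
    {"translation": [0,0,0],"rot": [0,0,0]},
    {"translation": [0,0,0],"rot": [0,0,0]},
    {"translation": [0,0,0],"rot": [0,0,0]},
    {"translation": [0,0,0],"rot": [0,0,0]}
  ],
  "claw": 0
}}

```text
t: 3.1
tcp_pos: [0.4557, -0.2129, 0.2387]
tool_rot: [[1.0, -0.001, 0.001], [-0.001, -1.0, -0.001], [0.001, 0.001, -1.0]]
contact_force: [-0.0, -0.6, 6.4]
width: 0.166
gripper_force: 58.4
```

>>> {"api": "carry_out", "payload": {
  "plan": [
    {"translation": [0,0,-2],"rot": [0,0,0]},
    {"translation": [0,0,-6],"rot": [0,0,0]},
    {"translation": [0,0,-10],"rot": [0,0,0]},
    {"translation": [0,0,-13],"rot": [0,0,0]},
    {"translation": [0,0,-13],"rot": [0,0,0]},
    {"translation": [0,0,-13],"rot": [0,0,0]}
  ]
}}

```text
t: 3.7
tcp_pos: [0.4554, -0.2127, 0.368]
tool_rot: [[1.0, -0.001, 0.001], [-0.001, -1.0, -0.0], [0.001, 0.0, -1.0]]
contact_force: [-0.7, 0.2, -0.7]
width: 0.158
gripper_force: 58.6
```

>>> {"api": "carry_out", "payload": {
  "plan": [
    {"translation": [2,-5,0],"rot": [0,0,0]},
    {"translation": [4,-9,0],"rot": [0,0,0]},
    {"translation": [5,-13,0],"rot": [0,0,0]},
    {"translation": [6,-17,0],"rot": [0,0,0]},
    {"translation": [7.5,-21,0],"rot": [0,0,0]},
    {"translation": [9,-25,0],"rot": [0,0,0]},
    {"translation": [10.5,-29,0],"rot": [0,0,0]},
    {"translation": [12,-33,0],"rot": [0,0,0]},
    {"translation": [13,-36,0],"rot": [0,0,0]},
    {"translation": [14,-38.5,0],"rot": [0,0,0]},
    {"translation": [14.2,-39.3,0],"rot": [0,0,0]},
    {"translation": [14.2,-39.3,0],"rot": [0,0,0]},
    {"translation": [14.2,-39.3,0],"rot": [0,0,0]},
    {"translation": [14.2,-39.3,0],"rot": [0,0,0]}
  ]
}}

```text
t: 5.1
tcp_pos: [0.5975, 0.1791, 0.3676]
tool_rot: [[1.0, -0.002, -0.0], [-0.002, -1.0, -0.0], [-0.0, 0.0, -1.0]]
contact_force: [-0.2, -1.2, -0.2]
width: 0.168
gripper_force: 58.6
```

Run:
```python
from holes import *
S={n:robot.get_image(n) for n in("scene","top")}
st=robot.state(); print(st["t"],st["tcp_pos"],st["contact_force"],st["width"])
for n,im in S.items(): cv2.imwrite(f"pics/{n}1.png",im[:,:,::-1])
print([proj(n,np.r_[st["tcp_pos"][:2],st["tcp_pos"][2]-.237]) for n in S])
a=cv2.resize(S["scene"][100:230,280:440],None,fx=4,fy=4,interpolation=2)[:,:,::-1][:300]
a=cv2.resize(S["scene"][125:220,300:427],(400,300),interpolation=2)
b=cv2.resize(S["top"][130:225,220:347],(400,300),interpolation=2)
cv2.imwrite("pics/c1.png",cv2.resize(np.hstack([a,b])[:,:,::-1],(800,300)))
```

```text
5.2 [0.59755906 0.17926712 0.36787456] [ 0.14128983  0.03362439 -0.73288187] 0.16465724191054562
[array([[368.45271696, 174.1404095 ]]), array([[270.82950692, 171.44269606]])]
```

View pics/c1.png

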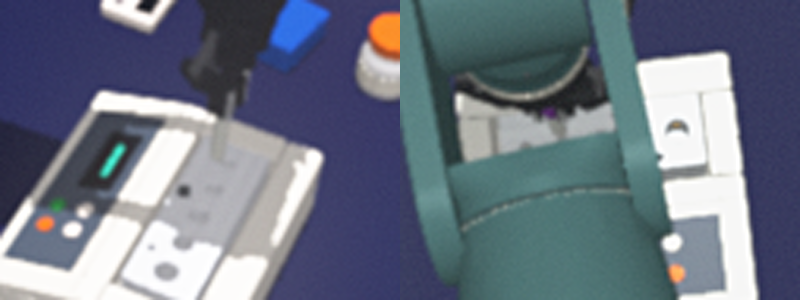

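The tube hangs straight. Its foot in the scene view is at about (369,175), close to the predicted (368.5,174). I'll come down close above the well and look again.

>>> {"api": "carry_out", "payload": {
  "plan": [
    {"translation": [0,-0.07,1.5],"rot": [0,0,0]},
    {"translation": [0,-0.07,3],"rot": [0,0,0]},
    {"translation": [0,-0.07,3.8],"rot": [0,0,0]},
    {"translation": [0,-0.07,3.8],"rot": [0,0,0]},
    {"translation": [0,-0.07,3.8],"rot": [0,0,0]}
  ]
}}

```text
t: 5.7
tcp_pos: [0.5978, 0.1809, 0.3295]
tool_rot: [[1.0, -0.001, -0.0], [-0.001, -1.0, -0.0], [-0.0, 0.0, -1.0]]
contact_force: [-0.1, 0.0, -0.1]
width: 0.162
gripper_force: 58.6
```

Run:
```python
from holes import *
im=robot.get_image("scene"); st=robot.state(); print(st["t"],st["tcp_pos"],st["contact_force"])
cv2.imwrite("pics/s2.png",im[:,:,::-1])
print(proj("scene",np.r_[st["tcp_pos"][:2],st["tcp_pos"][2]-.2347]))
cv2.imwrite("pics/c2.png",cv2.resize(im[150:210,335:395],(600,600),interpolation=2)[:,:,::-1])
```

```text
5.75 [0.59780674 0.18092879 0.3300065 ] [ 0.14962123  0.13243331 -0.19151606]
[[367.7322697  182.23940926]]
```

View pics/c2.png

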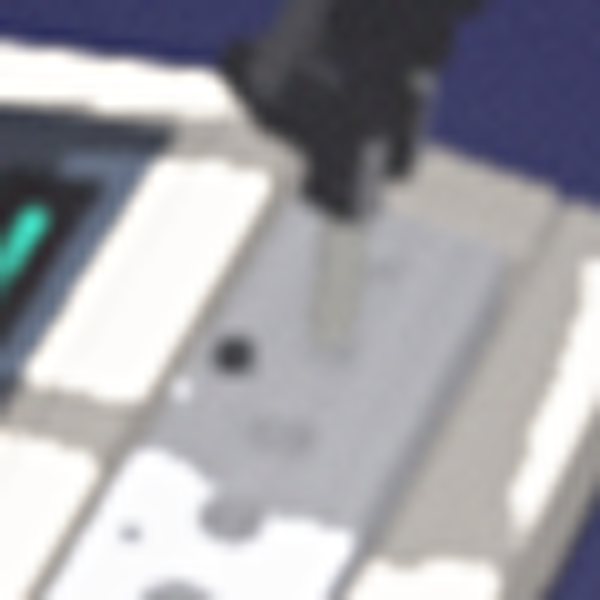

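>>> {"api": "carry_out", "payload": {
  "plan": [
    {"translation": [0,0,0.2],"rot": [0,0,0]},
    {"translation": [0,0,0.4],"rot": [0,0,0]},
    {"translation": [0,0,0.5],"rot": [0,0,0]},
    {"translation": [0,0,0.6],"rot": [0,0,0]},
    {"translation": [0,0,0.6],"rot": [0,0,0]},
    {"translation": [0,0,0.6],"rot": [0,0,0]}
  ]
}}

```text
t: 6.35
tcp_pos: [0.5977, 0.1809, 0.3237]
tool_rot: [[1.0, -0.001, 0.0], [-0.001, -1.0, -0.0], [0.0, 0.0, -1.0]]
contact_force: [-0.4, -0.3, -0.1]
width: 0.159
gripper_force: 58.6
```

>>> {"api": "carry_out", "payload": {
  "plan": [
    {"translation": [0,0,0.05],"rot": [0,0,0]},
    {"translation": [0,0,0.1],"rot": [0,0,0]},
    {"translation": [0,0,0.1],"rot": [0,0,0]},
    {"translation": [0,0,0.1],"rot": [0,0,0]}
  ]
}}

```text
t: 6.75
tcp_pos: [0.5977, 0.1809, 0.3227]
tool_rot: [[1.0, -0.001, -0.0], [-0.001, -1.0, -0.0], [-0.0, 0.0, -1.0]]
contact_force: [0.3, 0.7, -0.1]
width: 0.163
gripper_force: 58.6
```

>>> {"api": "carry_out", "payload": {
  "plan": [
    {"translation": [0,0,0.05],"rot": [0,0,0]},
    {"translation": [0,0,0.1],"rot": [0,0,0]},
    {"translation": [0,0,0.1],"rot": [0,0,0]},
    {"translation": [0,0,0.1],"rot": [0,0,0]}
  ]
}}

```text
t: 7.15
tcp_pos: [0.5977, 0.1808, 0.3217]
tool_rot: [[1.0, -0.001, 0.0], [-0.001, -1.0, -0.0], [0.0, 0.0, -1.0]]
contact_force: [0.5, -1.1, -0.7]
width: 0.168
gripper_force: 58.6
```

>>> {"api": "carry_out", "payload": {
  "plan": [
    {"translation": [0,0,0.05],"rot": [0,0,0]},
    {"translation": [0,0,0.1],"rot": [0,0,0]},
    {"translation": [0,0,0.15],"rot": [0,0,0]},
    {"translation": [0,0,0.15],"rot": [0,0,0]},
    {"translation": [0,0,0.15],"rot": [0,0,0]}
  ]
}}

```text
t: 7.65
tcp_pos: [0.5977, 0.1809, 0.3202]
tool_rot: [[1.0, -0.001, 0.0], [-0.001, -1.0, 0.0], [0.0, -0.0, -1.0]]
contact_force: [0.4, 0.1, -0.5]
width: 0.165
gripper_force: 58.6
```

>>> {"api": "carry_out", "payload": {
  "plan": [
    {"translation": [0,0,0.05],"rot": [0,0,0]},
    {"translation": [0,0,0.1],"rot": [0,0,0]},
    {"translation": [0,0,0.15],"rot": [0,0,0]},
    {"translation": [0,0,0.15],"rot": [0,0,0]},
    {"translation": [0,0,0.15],"rot": [0,0,0]}
  ]
}}

```text
t: 8.15
tcp_pos: [0.5977, 0.1808, 0.3187]
tool_rot: [[1.0, -0.001, -0.0], [-0.001, -1.0, -0.0], [-0.0, 0.0, -1.0]]
contact_force: [0.3, -0.5, 0.2]
width: 0.165
gripper_force: 58.6
```

It's in the bore. I'll go on down toward the ball.

>>> {"api": "carry_out", "payload": {
  "plan": [
    {"translation": [0,0,0.2],"rot": [0,0,0]},
    {"translation": [0,0,0.4],"rot": [0,0,0]},
    {"translation": [0,0,0.6],"rot": [0,0,0]},
    {"translation": [0,0,0.8],"rot": [0,0,0]},
    {"translation": [0,0,0.9],"rot": [0,0,0]},
    {"translation": [0,0,0.9],"rot": [0,0,0]},
    {"translation": [0,0,0.9],"rot": [0,0,0]}
  ]
}}

```text
t: 8.85
tcp_pos: [0.5977, 0.1809, 0.3095]
tool_rot: [[1.0, -0.001, -0.0], [-0.001, -1.0, -0.0], [-0.0, 0.0, -1.0]]
contact_force: [-0.2, -1.8, -1.3]
width: 0.162
gripper_force: 58.6
```

>>> {"api": "carry_out", "payload": {
  "plan": [
    {"translation": [0,0,0.1],"rot": [0,0,0]},
    {"translation": [0,0,0.2],"rot": [0,0,0]},
    {"translation": [0,0,0.3],"rot": [0,0,0]},
    {"translation": [0,0,0.4],"rot": [0,0,0]},
    {"translation": [0,0,0.4],"rot": [0,0,0]},
    {"translation": [0,0,0.4],"rot": [0,0,0]}
  ]
}}

```text
t: 9.45
tcp_pos: [0.5977, 0.1809, 0.3056]
tool_rot: [[1.0, -0.001, -0.0], [-0.001, -1.0, -0.0], [-0.0, 0.0, -1.0]]
contact_force: [0.8, -2.3, -0.4]
width: 0.162
gripper_force: 58.6
```

>>> {"api": "carry_out", "payload": {
  "plan": [
    {"translation": [0,0.05,0.05],"rot": [0,0,0]},
    {"translation": [0,0.05,0.1],"rot": [0,0,0]},
    {"translation": [0,0.05,0.2],"rot": [0,0,0]},
    {"translation": [0,0.05,0.2],"rot": [0,0,0]},
    {"translation": [0,0.05,0.2],"rot": [0,0,0]}
  ]
}}

```text
t: 9.95
tcp_pos: [0.5977, 0.1804, 0.3036]
tool_rot: [[1.0, -0.001, -0.0], [-0.001, -1.0, 0.0], [-0.0, -0.0, -1.0]]
contact_force: [0.6, 0.1, -0.4]
width: 0.161
gripper_force: 58.6
```

>>> {"api": "carry_out", "payload": {
  "plan": [
    {"translation": [0,0,0.05],"rot": [0,0,0]},
    {"translation": [0,0,0.1],"rot": [0,0,0]},
    {"translation": [0,0,0.15],"rot": [0,0,0]},
    {"translation": [0,0,0.15],"rot": [0,0,0]},
    {"translation": [0,0,0.15],"rot": [0,0,0]}
  ]
}}

```text
t: 10.45
tcp_pos: [0.5977, 0.1804, 0.3024]
tool_rot: [[1.0, -0.001, 0.0], [-0.001, -1.0, 0.0], [0.0, -0.0, -1.0]]
contact_force: [-0.4, -0.1, 3.3]
width: 0.163
gripper_force: 58.8
```

>>> {"api": "carry_out", "payload": {
  "plan": [
    {"translation": [0,0,0.03],"rot": [0,0,0]},
    {"translation": [0,0,0.06],"rot": [0,0,0]},
    {"translation": [0,0,0.08],"rot": [0,0,0]},
    {"translation": [0,0,0.08],"rot": [0,0,0]}
  ]
}}

```text
t: 10.85
tcp_pos: [0.5977, 0.1804, 0.3014]
tool_rot: [[1.0, -0.001, 0.0], [-0.001, -1.0, -0.0], [0.0, 0.0, -1.0]]
contact_force: [0.3, -1.1, 3.0]
width: 0.163
gripper_force: 58.8
```

>>> {"api": "carry_out", "payload": {
  "plan": [
    {"translation": [0,0,0.03],"rot": [0,0,0]},
    {"translation": [0,0,0.06],"rot": [0,0,0]},
    {"translation": [0,0,0.06],"rot": [0,0,0]},
    {"translation": [0,0,0.06],"rot": [0,0,0]}
  ]
}}

```text
t: 11.25
tcp_pos: [0.5977, 0.1804, 0.3007]
tool_rot: [[1.0, -0.001, -0.0], [-0.001, -1.0, -0.0], [-0.0, 0.0, -1.0]]
contact_force: [0.5, -1.4, 2.5]
width: 0.164
gripper_force: 58.8
```

>>> {"api": "carry_out", "payload": {
  "plan": [
    {"translation": [0,0,0.05],"rot": [0,0,0]},
    {"translation": [0,0,0.1],"rot": [0,0,0]},
    {"translation": [0,0,0.15],"rot": [0,0,0]},
    {"translation": [0,0,0.2],"rot": [0,0,0]},
    {"translation": [0,0,0.2],"rot": [0,0,0]}
  ]
}}

```text
t: 11.75
tcp_pos: [0.5977, 0.1804, 0.2986]
tool_rot: [[1.0, -0.001, -0.0], [-0.001, -1.0, -0.0], [-0.0, 0.0, -1.0]]
contact_force: [0.2, -1.6, 1.8]
width: 0.161
gripper_force: 58.8
```

>>> {"api": "carry_out", "payload": {
  "plan": [
    {"translation": [0,0.02,0.1],"rot": [0,0,0]},
    {"translation": [0,0.02,0.2],"rot": [0,0,0]},
    {"translation": [0,0.02,0.3],"rot": [0,0,0]},
    {"translation": [0,0.02,0.4],"rot": [0,0,0]},
    {"translation": [0,0.02,0.4],"rot": [0,0,0]}
  ]
}}

```text
t: 12.25
tcp_pos: [0.5977, 0.1802, 0.2945]
tool_rot: [[1.0, -0.001, -0.0], [-0.001, -1.0, -0.0], [-0.0, 0.0, -1.0]]
contact_force: [-0.4, 0.1, 0.8]
width: 0.163
gripper_force: 58.8
```

Past the ball. The floor is expected at TCP z ≈ 0.280.

>>> {"api": "carry_out", "payload": {
  "plan": [
    {"translation": [0,0,0.2],"rot": [0,0,0]},
    {"translation": [0,0,0.4],"rot": [0,0,0]},
    {"translation": [0,0,0.6],"rot": [0,0,0]},
    {"translation": [0,0,0.8],"rot": [0,0,0]},
    {"translation": [0,0,0.9],"rot": [0,0,0]},
    {"translation": [0,0,0.9],"rot": [0,0,0]},
    {"translation": [0,0,0.9],"rot": [0,0,0]}
  ]
}}

```text
t: 12.95
tcp_pos: [0.5977, 0.1802, 0.2854]
tool_rot: [[1.0, -0.001, -0.001], [-0.001, -1.0, -0.0], [-0.001, 0.0, -1.0]]
contact_force: [-0.2, 0.3, -0.6]
width: 0.16
gripper_force: 58.6
```

>>> {"api": "carry_out", "payload": {
  "plan": [
    {"translation": [0,0,0.1],"rot": [0,0,0]},
    {"translation": [0,0,0.2],"rot": [0,0,0]},
    {"translation": [0,0,0.3],"rot": [0,0,0]},
    {"translation": [0,0,0.3],"rot": [0,0,0]},
    {"translation": [0,0,0.3],"rot": [0,0,0]}
  ]
}}

```text
t: 13.45
tcp_pos: [0.5977, 0.1802, 0.2827]
tool_rot: [[1.0, -0.001, -0.0], [-0.001, -1.0, -0.0], [-0.0, 0.0, -1.0]]
contact_force: [0.5, 0.5, 0.8]
width: 0.167
gripper_force: 58.8
```

>>> {"api": "carry_out", "payload": {
  "plan": [
    {"translation": [0,0,0.05],"rot": [0,0,0]},
    {"translation": [0,0,0.1],"rot": [0,0,0]},
    {"translation": [0,0,0.1],"rot": [0,0,0]},
    {"translation": [0,0,0.1],"rot": [0,0,0]}
  ]
}}

```text
t: 13.85
tcp_pos: [0.5977, 0.1802, 0.2818]
tool_rot: [[1.0, -0.001, -0.0], [-0.001, -1.0, 0.0], [-0.0, -0.0, -1.0]]
contact_force: [0.2, -0.5, 2.6]
width: 0.166
gripper_force: 58.8
```

>>> {"api": "carry_out", "payload": {
  "plan": [
    {"translation": [0,0,0.03],"rot": [0,0,0]},
    {"translation": [0,0,0.06],"rot": [0,0,0]},
    {"translation": [0,0,0.06],"rot": [0,0,0]},
    {"translation": [0,0,0.06],"rot": [0,0,0]}
  ]
}}

```text
t: 14.25
tcp_pos: [0.5977, 0.1802, 0.2811]
tool_rot: [[1.0, -0.001, -0.0], [-0.001, -1.0, -0.0], [-0.0, 0.0, -1.0]]
contact_force: [-0.1, -1.5, 2.7]
width: 0.16
gripper_force: 58.8
```

>>> {"api": "carry_out", "payload": {
  "plan": [
    {"translation": [0,0,0.03],"rot": [0,0,0]},
    {"translation": [0,0,0.05],"rot": [0,0,0]},
    {"translation": [0,0,0.05],"rot": [0,0,0]},
    {"translation": [0,0,0.05],"rot": [0,0,0]}
  ]
}}

```text
t: 14.65
tcp_pos: [0.5977, 0.1802, 0.2807]
tool_rot: [[1.0, -0.001, -0.0], [-0.001, -1.0, -0.0], [-0.0, 0.0, -1.0]]
contact_force: [-0.2, -0.5, 2.6]
width: 0.165
gripper_force: 58.8
```

>>> {"api": "carry_out", "payload": {
  "plan": [
    {"translation": [0,0,0.03],"rot": [0,0,0]},
    {"translation": [0,0,0.06],"rot": [0,0,0]},
    {"translation": [0,0,0.06],"rot": [0,0,0]},
    {"translation": [0,0,0.06],"rot": [0,0,0]}
  ]
}}

```text
t: 15.05
tcp_pos: [0.5977, 0.1802, 0.2801]
tool_rot: [[1.0, -0.001, -0.0], [-0.001, -1.0, 0.0], [-0.0, -0.0, -1.0]]
contact_force: [0.1, -0.6, 1.7]
width: 0.161
gripper_force: 58.8
```

>>> {"api": "carry_out", "payload": {
  "plan": [
    {"translation": [0,0,0.03],"rot": [0,0,0]},
    {"translation": [0,0,0.05],"rot": [0,0,0]},
    {"translation": [0,0,0.05],"rot": [0,0,0]},
    {"translation": [0,0,0.05],"rot": [0,0,0]}
  ]
}}

```text
t: 15.45
tcp_pos: [0.5977, 0.1802, 0.2798]
tool_rot: [[1.0, -0.001, 0.0], [-0.001, -1.0, 0.0], [0.0, -0.0, -1.0]]
contact_force: [-1.1, -1.6, 4.9]
width: 0.165
gripper_force: 58.9
```

Force is now rising at the expected floor depth. I'll press a little more to confirm.

>>> {"api": "carry_out", "payload": {
  "plan": [
    {"translation": [0,0,0.03],"rot": [0,0,0]},
    {"translation": [0,0,0.04],"rot": [0,0,0]},
    {"translation": [0,0,0.04],"rot": [0,0,0]},
    {"translation": [0,0,0.04],"rot": [0,0,0]}
  ]
}}

```text
t: 15.85
tcp_pos: [0.5978, 0.1802, 0.2797]
tool_rot: [[1.0, -0.001, 0.001], [-0.001, -1.0, 0.0], [0.001, -0.0, -1.0]]
contact_force: [-0.9, -1.6, 7.5]
width: 0.159
gripper_force: 59.3
```

>>> {"api": "carry_out", "payload": {
  "plan": [
    {"translation": [0,0,0],"rot": [0,0,0]},
    {"translation": [0,0,0],"rot": [0,0,0]},
    {"translation": [0,0,0],"rot": [0,0,0]},
    {"translation": [0,0,0],"rot": [0,0,0]},
    {"translation": [0,0,0],"rot": [0,0,0]},
    {"translation": [0,0,0],"rot": [0,0,0]}
  ],
  "claw": 55
}}

```text
t: 16.45
tcp_pos: [0.5977, 0.1802, 0.2791]
tool_rot: [[1.0, -0.001, -0.0], [-0.001, -1.0, 0.0], [-0.0, -0.0, -1.0]]
contact_force: [-0.2, -0.2, -0.0]
width: 0.551
gripper_force: 0.0
```

>>> {"api": "carry_out", "payload": {
  "plan": [
    {"translation": [0,0,-2],"rot": [0,0,0]},
    {"translation": [0,0,-5],"rot": [0,0,0]},
    {"translation": [0,0,-9],"rot": [0,0,0]},
    {"translation": [0,0,-13],"rot": [0,0,0]},
    {"translation": [-3,3,-15],"rot": [0,0,0]},
    {"translation": [-7,7,-15],"rot": [0,0,0]},
    {"translation": [-10,11,-15],"rot": [0,0,0]},
    {"translation": [-13,15,-15],"rot": [0,0,0]},
    {"translation": [-15,19,-15],"rot": [0,0,0]},
    {"translation": [-15,22,-15],"rot": [0,0,0]},
    {"translation": [-15,25,-15],"rot": [0,0,0]},
    {"translation": [-15,25,-15],"rot": [0,0,0]},
    {"translation": [-15,25,-15],"rot": [0,0,0]}
  ]
}}

```text
t: 17.75
tcp_pos: [0.4474, -0.07, 0.4292]
tool_rot: [[1.0, -0.002, 0.0], [-0.002, -1.0, 0.0], [0.0, -0.0, -1.0]]
contact_force: [-0.5, 0.2, 0.9]
width: 0.551
gripper_force: 0.0
```

Run:
```python
from h import *
C={}
S={n:robot.get_image(n) for n in("scene","top")}
for n,im in S.items():
    m=mask(im,(130,70,40),(160,255,255)); k,l,s,c=cv2.connectedComponentsWithStats(m)
    i=1+np.argmax(s[1:,4]); print(n,s[i],c[i],onz(n,[c[i]],.126)); C[n]=c[i]
print(tri(C["scene"],C["top"]),robot.state()["t"],robot.state()["tcp_pos"])
a=cv2.resize(S["scene"][130:225,300:427],(400,300),interpolation=2);b=cv2.resize(S["top"][130:225,220:347],(400,300),interpolation=2)
cv2.imwrite("pics/c3.png",np.hstack([a,b])[:,:,::-1])
```

```text
scene [367 172   5   8  31] [368.64516129 175.48387097] [[0.59864227 0.17930325 0.126     ]]
top [268 169   5   7  26] [270.03846154 172.11538462] [[0.5968612  0.18188396 0.126     ]]
(array([0.59753039, 0.18210114, 0.12272757]), array([0.00030848])) 17.85 [ 0.44762329 -0.06914659  0.42920291]
```

View pics/c3.png

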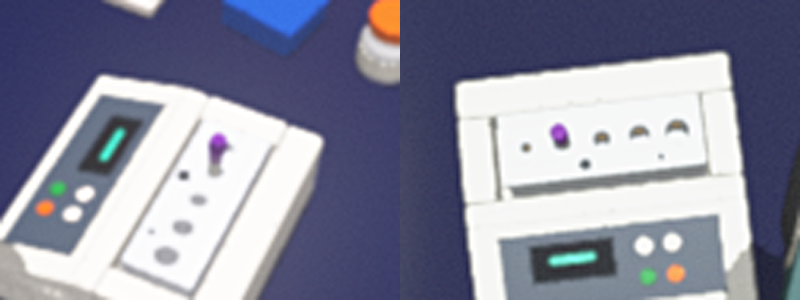

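The purple tube stands upright in the second-smallest well, with its cap at (368.6,175.5) in the scene view and (270,172) in the top view. The triangulated cap height is 0.123 m, which fits a fully seated tube.

```bash
python3 -c "
from workcell import robot
print(robot.finish_job())"
```

```text
the job is handed in; nothing more can be done
None
```

The narrow (purple-cap) tube from the mat is pressed past the spring and resting on the floor of the 13 mm well, released and upright, and the job is handed in; the highest force I read while pressing was 7.5 N.

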